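# Find the tired tag clip and take it out of use

## Robot

A 7-joint arm with a two-finger parallel gripper is mounted at the origin on the work surface. World frame = base frame: x ahead of the robot, y to its left, z up, the work surface at z = 0. Lengths are in mm, angles in rad, forces in N, time in s.
With the tool pointing down it reaches from about 425 to 825 mm from the base axis. Payload 3.6 kg.
Tool frame: the origin (TCP) lies at the very end of the fingers, on their centre line; the grasp point (between the pads) lies 19 mm behind it; z points along the fingers, y is the line along which they close (so a half turn about z gives the same grasp; the last joint's range is limited). The gripper opens to 85 mm and grips with 20 to 120 N. Pads are 22 mm wide; open, the fingers measure 114 mm over their backs; the gripper's body (76 mm by 85 mm) begins 54 mm behind the grasp point. The pads swing forward as they close: fully open they stand 13 mm farther back than shut.
Start: joints at [1.113, 0.615, -0.013, 1.423, 0.008, 1.103, -0.04], TCP at [272.036, -590.304, 231.297] pointing down, gripper open.
Joint ranges: [-3.12, 3.12], [-0.3, 2.06], [-1.34, 1.32], [0.26, 2.42], [-1.36, 4.5], [0.01, 1.98], [-2.84, 2.84]. Speed limits (rad/s): [2.79, 2.79, 3.14, 3.14, 3.14, 3.14, 3.14].

## Interface

Orientations are given as [roll, pitch, yaw] about the fixed x, y, z axes, in that order (R = Rz(yaw) Ry(pitch) Rx(roll)).
In Python, from plant import arm gives the robot as it stands. Calls block until the motion is done:
- arm.movep(position, orientation): joint-space move of the TCP to a pose.
- arm.move_linear(position, orientation=None, vel=150): straight line of the TCP; orientation=None keeps the orientation; vel is the mean speed in mm/s.
- arm.goto_joints(angles): joint-space move.
- arm.command_gripper(opening, strength=None): finger opening in mm; strength is the grip in N (None keeps the last); returns when the fingers have stopped.
- arm.dwell(seconds).
- arm.solve_ik(position, orientation): joint angles nearest the present ones, or None.
- arm.sense(): the state.
- arm.camera(name): name is "side" or "top" or "wrist"; returns a dict with "frame" (480x640x3 uint8, blue, green, red), "K" (3x3 intrinsics, pixels), "rvec" (rotation vector, rad) and "tvec" (3), from world to camera coordinates, as OpenCV has them. Camera axes: x right, y down, z forward; pixel columns grow to the right and rows downward; lengths in mm; the calibration is good to about 2 mm. The wrist camera is an equidistant fisheye: a pixel r from the principal point sees the ray r / f radians off the axis. A picture is of the moment at which its call begins. There is no depth.
A pose or a line that the arm cannot do raises arm.IKError and nothing moves.
- arm.finish_job(): hands the job in; it is judged then, once.
The state is a dict: "time_s": time; "joints": joint angles; "joint_vel": joint speeds; "tau": joint torques, N m; "position": TCP position; "eef_rot": TCP orientation; "wrist_force": force on the tool from outside, world axes, zero at the start; "ft_torque": the same for the moment, N m; "grip_width": finger opening in mm; "finger_force": force on a finger pad.
Only numpy, scipy, OpenCV 4.12 (cv2) and the standard library are available. Lean on these libraries where they do the work, as an engineer would, in place of code of your own. Each camera call takes 0.05 s, during which the arm holds its last target. There are 200 camera calls.

## Task

Three weighted clip stands each hold a specimen tag, and the spring of one of them has gone tired, though they look alike: draw the tags straight up to feel which clip lets go too easily, without lifting or tipping the sound stands off the bench. Move the tired clip's tag into the empty spare stand and stand the tired clip upright in the repair tray. At the end every tag must be gently pushed fully home, upright and central, in a sound clip, with the sound stands where they were and the cup, jar and spatula undisturbed.

Things in the scene. Friction and masses are not known exactly. Their poses are not given: they have to be found in the camera images.
- tag_a_bar (a point): White plastic tag, 30 g, fully home in one of three like clip stands at the start, centred and square to the clip. Blade 4 mm thick, 50 mm wide, 62 mm high; on top a grip bar 10 mm thick (x), 50 mm long (y), 14 mm high. Point: centre of the bar, 69 mm above the lower edge (111 mm above the bench when home); z up, x square to the tag.
- tag_b_bar (a point): Like tag_a, in another stand; point likewise. Each stand is right under its tag, in line with it (within 2 mm). Exactly one of the three is tired, its place varies. Drawn straight up, a tag slides in a sound clip at 3 to 6 N, in the tired one below 2 N. A bar held off-centre across x loads the tag sideways (about 2.5 N per mm) and adds up to 2 N. Some 8 N lifts a stand.
- tag_c_bar (a point): Tag like tag_a in the third stand; point as tag_a. All four stands are alike: steel, 0.85 kg, 82 mm tall, foot 80 mm across and 21 mm high, neck, clip with its mouth up. To carry an empty one, pinch the side edges of the clip's back plate: 40 mm wide (along y), 3 mm thick, 3.5 mm to +x of the tag's plane, 42 to 68 mm above the underside.
- spare_stand_clip (a point): The spare clip stand, empty, spring sound. Point: middle of the clip in the tag's plane, 60 mm above the underside; z up, y along the mouth. Mouth 14 mm wide at 81 mm height, narrowing to the nearly shut jaw at 66 mm; floor at 42 mm. Pushing a tag in takes about 4 to 9 N until it meets the floor, where the force rises sharply.
- tray_in (a point): repair tray: a fixed, low, open grey plastic tray, 150 x 150 mm outside, walls 4 mm thick and 22 mm high. This point: the centre of its inner floor, 4 mm above the bench. z up.
- slurry_cup: open steel cup 72 mm across, 85 mm tall; bystander, leave alone. Origin: centre of its underside.
- sample_jar: capped glass jar 60 mm across, 75 mm tall; bystander, leave alone. Origin: centre of its underside.
- spatula: spatula lying flat on the bench on the robot's side of the stands, 200 mm long; bystander, leave alone. Origin: underside, mid-length; x along it.

How it is judged:
By the outcome, as a careful person would: the job done as asked, in the order asked, and still so for the second after the job is handed in, with the robot touching nothing.
It also fails if it takes over 72 s, if anything falls off the work surface, if the arm or the gripper's body presses on something with over 40 N, if the wrist force passes 120 N, or if a joint passes its speed limit or range.

## Working session

There is one attempt and no reset: what is moved stays moved. The work goes in short steps, each a Python script; the robot and the scene stay as the last script left them, time stands still between calls to the robot, and variables do not carry over. Pictures are saved under pics/ and viewed, at most 10 in all, crops included, and the job is handed in when it is done.

```bash
ls; mkdir -p pics; python3 - <<'E'
from plant import arm
import cv2,numpy as np
for n in("top","side"):
    c=arm.camera(n);cv2.imwrite(f"pics/{n}0.png",c["frame"]);np.savez(f"{n}0.npz",**{k:c[k] for k in("K","rvec","tvec")})
    R=cv2.Rodrigues(c["rvec"])[0];print(n,c["K"].tolist(),(-R.T@c["tvec"]).round(),R.round(2).tolist())
s=arm.sense();print({k:s[k] for k in("time_s","position","eef_rot","wrist_force","grip_width")})
E
```

```text
pics
top [[600.5267171028955, 0.0, 309.06967463101347], [0.0, 600.5267171028955, 239.83275867636846], [0.0, 0.0, 1.0]] [ 322.   16. 1310.] [[-0.0, -1.0, -0.01], [-0.98, 0.01, -0.19], [0.19, 0.01, -0.98]]
side [[505.19092322693587, 0.0, 320.1704324121351], [0.0, 505.19092322693587, 236.45434276943908], [0.0, 0.0, 1.0]] [ 361. -503.  717.] [[0.92, -0.38, -0.01], [-0.29, -0.67, -0.68], [0.26, 0.63, -0.73]]
{'time_s': 0.1, 'position': array([ 271.78145527, -589.69795218,  230.25715826]), 'eef_rot': array([-3.13926841e+00, -6.32151800e-06,  4.31896162e-01]), 'wrist_force': array([-0.40978849, -0.83702694, -0.57514607]), 'grip_width': 85.5844696093151}
```

View pics/top0.png

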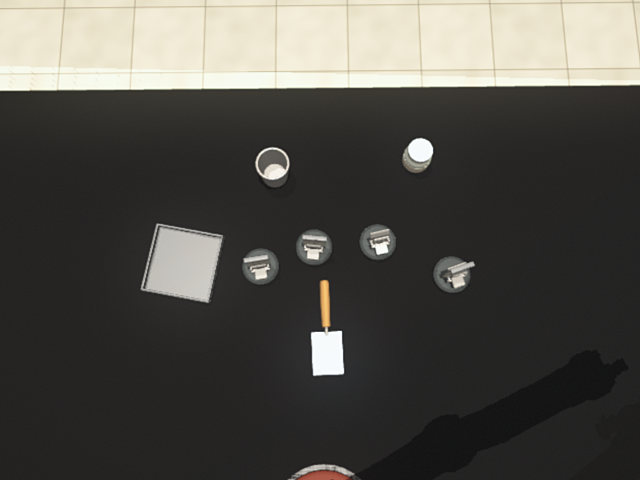

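View pics/side0.png

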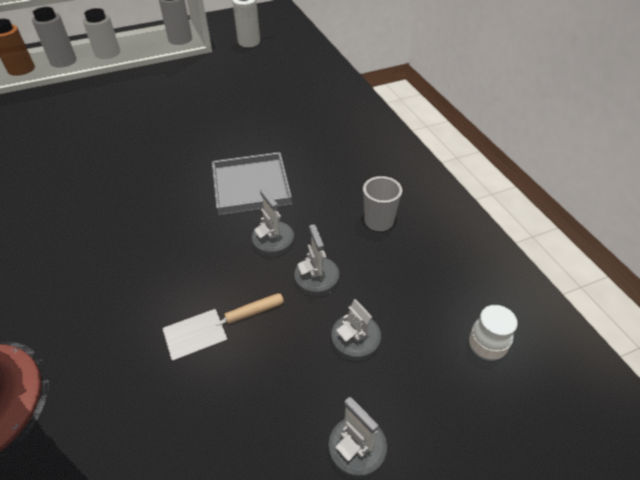

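The top view shows stands at about (261,267), (314,247), (378,242) and (452,275), the tray at (182,263), the cup at (272,167), the jar at (418,155) and the spatula at (326,330). The stand at (378,242), side view (355,330), looks like the empty spare. I'll enlarge these areas.

```bash
python3 - <<'E'
import cv2,numpy as np
t=cv2.imread("pics/top0.png");s=cv2.imread("pics/side0.png")
g=lambda a,x,y,w,h,k:cv2.convertScaleAbs(cv2.resize(a[y:y+h,x:x+w],None,fx=k,fy=k,interpolation=cv2.INTER_CUBIC),alpha=1.3)
def grid(b,x,y,k):
    for u in range(0,b.shape[1]//k,10): cv2.putText(b,str(x+u),(u*k,9),0,.33,(0,255,255)); cv2.line(b,(u*k,10),(u*k,16),(0,255,255))
    for v in range(10,b.shape[0]//k,10): cv2.putText(b,str(y+v),(0,v*k+4),0,.33,(0,255,255))
    return b
T=[grid(g(t,x,y,50,50,8),x,y,8) for x,y in((236,240),(290,220),(354,217),(430,247))]
cv2.imwrite("pics/topc.png",cv2.resize(np.vstack([np.hstack(T[:2]),np.hstack(T[2:])]),(800,800))[:, :] if 0 else np.vstack([np.hstack(T[:2]),np.hstack(T[2:])])[:, :])
T=[grid(g(t,x,y,50,37,8),x,y,8) for x,y in((236,246),(290,228),(354,222),(430,254))]
cv2.imwrite("pics/topc.png",np.vstack([np.hstack(T[:2]),np.hstack(T[2:])]))
S=[grid(g(s,x,y,66,50,6),x,y,6) for x,y in((240,185),(285,225),(325,295),(322,395))]
cv2.imwrite("pics/sidec.png",np.vstack([np.hstack(S[:2]),np.hstack(S[2:])]))
E
```

```text
(no output)
```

View pics/topc.png

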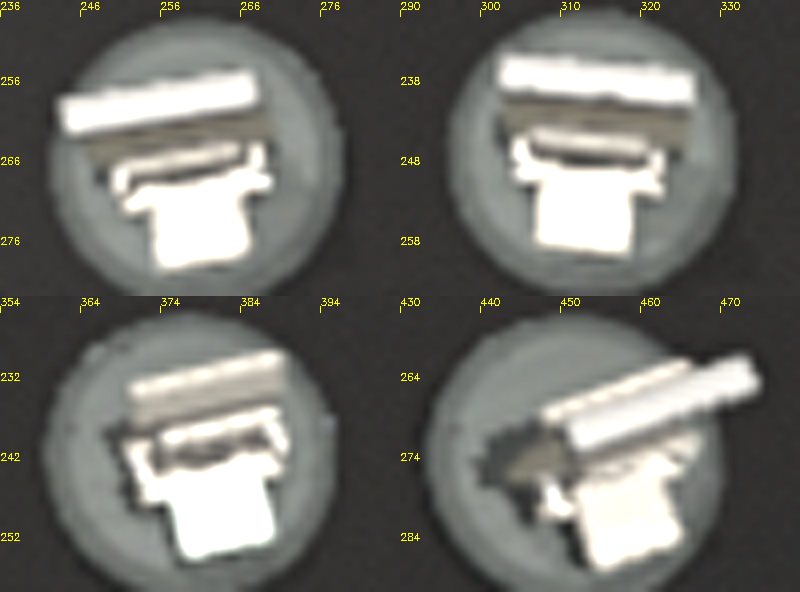

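View pics/sidec.png

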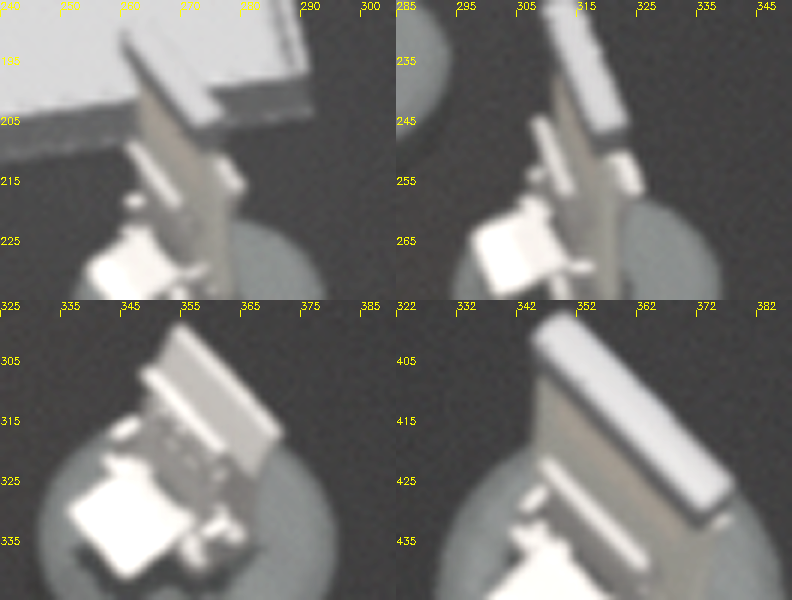

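The top crop gives bar-top centres near (255.8,258.7), (314.6,237.9) and (462.9,267.3). The spare's mouth is at (380.8,234.6), and its back plate is on the side away from the robot. In the side crop, the right-hand bar's top centre is at about (361.9,413.4). Next I'll compute positions and hover over the first tag.

```bash
cat > h.py <<'E'
import numpy as np,cv2
from plant import arm
def ray_z(c,uv,z,fish=False):
    R=cv2.Rodrigues(np.array(c["rvec"]))[0];K=np.array(c["K"]);t=np.array(c["tvec"]).ravel()
    d=np.array([(uv[0]-K[0,2])/K[0,0],(uv[1]-K[1,2])/K[1,1],1.])
    if fish:
        r=np.hypot(d[0],d[1]);d=np.array([d[0]/r*np.sin(r),d[1]/r*np.sin(r),np.cos(r)])
    o=-R.T@t;d=R.T@d
    return o+d*(z-o[2])/d[2]
def edge(c,a,b,z,fish=False):
    p,q=ray_z(c,a,z,fish),ray_z(c,b,z,fish);return p,q
def yaw_of(p,q):  # clip yaw: clip y runs +y world-ish
    d=(p-q)[:2]; d=d*np.sign(d[1]); return np.arctan2(-d[0],d[1])
def fz(n=6):
    w=[]
    for _ in range(n): arm.dwell(.02);w.append(arm.sense()["wrist_force"])
    return np.mean(w,0)
def pose_x(yaw): return [np.pi,0,(yaw+np.pi/2+np.pi/2)%np.pi-np.pi/2]  # tool y along clip x
E
python3 - <<'E'
from h import *
c=dict(np.load("top0.npz"));s=dict(np.load("side0.npz"))
def crop(x,y,x0,y0,ox,oy): return ((x-ox)/8+x0,(y-oy)/8+y0)
B={"L":[(58,97),(253,70),(258,103),(66,135),236,246,0,0],"M":[(502,52),(694,72),(692,105),(500,88),290,228,400,0],"R":[(568,424),(745,353),(762,383),(578,450),430,254,400,296]}
for n,b in B.items():
    P=[ray_z(c,crop(*p,*b[4:]),118) for p in b[:4]]
    print(n,np.mean(P,0).round(1),"yaw",yaw_of(P[0],P[1]).round(3),yaw_of(P[3],P[2]).round(3),"len",np.linalg.norm(P[0]-P[1]).round(1),np.linalg.norm(P[0]-P[3]).round(1))
P=[ray_z(c,crop(*p,354,222,0,296),82) for p in((131,388),(283,352),(280,410),(162,440))]
print("S",np.mean([(P[0]+P[1])/2,(P[2]+P[3])/2],0).round(1),yaw_of(P[0],P[1]).round(3),yaw_of(P[3],P[2]).round(3),np.linalg.norm(P[0]-P[1]),np.linalg.norm((P[0]+P[1]-P[2]-P[3])/2))
print("R side",ray_z(s,(361.9,413.4),118))
T=[(157.5,225),(222.5,236.5),(208.5,301.5),(142.5,291)]
T=[ray_z(c,p,22) for p in T];print("tray",np.mean(T,0).round(1),yaw_of(T[0],T[1]))
for n,p in(("cup",(272,167)),("jar",(418,165)),("spat",(325,285))):print(n,ray_z(c,p,40).round())
E
```

```text
L [520.1 134.7 118. ] yaw 0.133 0.161 len 49.5 9.9
M [561.9  16.1 118. ] yaw -0.113 -0.097 len 48.9 9.3
R [ 499.8 -280.1  118. ] yaw 0.373 0.341 len 48.5 6.9
S [ 575.  -121.9   82. ] 0.23 0.246 40.96135267082322 15.015724805378275
R side [ 503.80947778 -280.09831028  118.        ]
tray [527.2 303.2  22. ] -0.18441849152476678
cup [738. 109.  40.]
jar [ 740. -213.   40.]
spat [475.  -5.  40.]
```

```bash
python3 - <<'E'
from h import *
y=.357
opts=[]
for k in(np.pi/2,-np.pi/2):
    q=arm.solve_ik([501.5,-280.1,175],[np.pi,0,y+k]); print(k,None if q is None else np.round(q,2))
    if q is not None: opts.append((abs(q[6]),k))
k=min(opts)[1]
arm.movep([501.5,-280.1,175],[np.pi,0,y+k]);arm.command_gripper(36,40)
c=arm.camera("wrist");cv2.imwrite("pics/w1.png",c["frame"]);np.savez("w1.npz",**{k:c[k] for k in("K","rvec","tvec")})
s=arm.sense();print(s["time_s"],s["position"],s["eef_rot"],s["joints"].round(2),s["grip_width"],c["K"][0],(-cv2.Rodrigues(c["rvec"])[0].T@c["tvec"]).round())
E
```

```text
1.5707963267948966 [ 0.72  0.58 -0.39  1.71  0.27  0.9   0.58]
-1.5707963267948966 [ 0.22  0.58  0.4   1.73 -0.28  0.89 -2.05]
2.1333 [ 501.51459103 -280.0986556   175.01994694] [3.14155414e+00 1.64934582e-05 1.92776286e+00] [ 0.72  0.58 -0.39  1.71  0.27  0.9   0.58] 35.98898665938527 [371.64829954   0.         319.95735224] [ 475. -208.  317.]
```

View pics/w1.png

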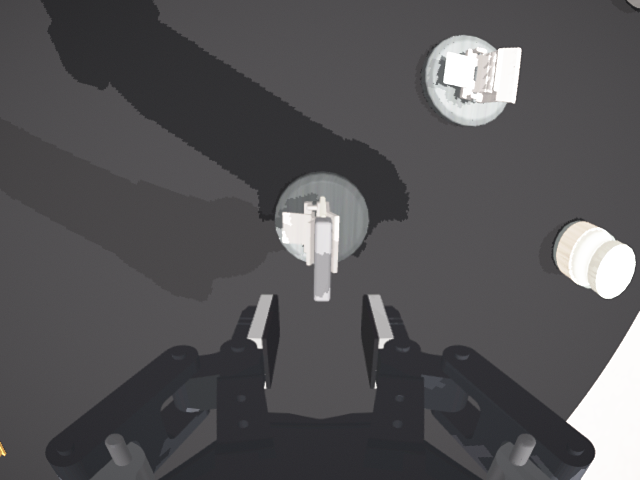

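The wrist view shows the bar top with its corners at (316,220), (330,220), (330,300) and (314,300). It is nearly in line with the fingers, whose centre is at about u=320. I'll compute the offset, then descend, close gradually with force checks and run the draw test.

```bash
cat >> h.py <<'E'
def wristbar(c,corners,z=118):
    P=[ray_z(c,p,z,True) for p in corners]
    return np.mean(P,0),yaw_of(P[3],P[0]),P
def lat(w,yaw): return w[0]*np.cos(yaw)+w[1]*np.sin(yaw)
def grip_bar(xy,yaw,k=np.pi/2,zt=94):
    """descend round the bar, close in steps, recentre on lateral force; returns xy, free force"""
    ex=np.array([np.cos(yaw),np.sin(yaw)]);xy=np.array(xy,float);o=[np.pi,0,yaw+k]
    arm.move_linear([*xy,zt],o,vel=120);f0=fz()
    for w in(15,12.5,11.2):
        arm.command_gripper(w,30)
        for _ in range(2):
            l=lat(fz(4)-f0,yaw)
            if abs(l)<.7: break
            xy=xy+ex*l/2.5; arm.move_linear([*xy,zt],o,vel=20)
        print("w",w,arm.sense()["grip_width"].round(1),"lat",l.round(2),xy.round(2))
    arm.command_gripper(5,50)
    for _ in range(2):
        f=fz(5)-f0;l=lat(f,yaw);print("grip",f.round(2),"lat",l.round(2),arm.sense()["grip_width"].round(2))
        if abs(l)<.6: break
        xy=xy+ex*np.clip(l/2.5,-1.5,1.5); arm.move_linear([*xy,zt],o,vel=20)
    return xy,f0
def draw(xy,f0,zt=94,up=3.5,step=.5,lim=6.8):
    z=zt
    while z<zt+up:
        z+=step;arm.move_linear([*xy,z],vel=10);f=fz(3)-f0
        print(f"{z-zt:.1f} {arm.sense()['position'][2]-zt:.2f}",f.round(2))
        if -f[2]>lim: print("LIMIT");break
    return z
def push(xy,f0,z,zstop,step=1.,lim=10.5,vel=25):
    while z>zstop:
        z-=step;arm.move_linear([*xy,z],vel=vel);f=fz(2)-f0
        if f[2]>lim: break
    print("push end z",z,f.round(2));return z
E
python3 - <<'E'
from h import *
c=dict(np.load("w1.npz"));p,y,P=wristbar(c,[(316,220),(330,220),(330,299),(314,300)])
print(p,y,[q.round(1) for q in P])
s=arm.sense();print("centre off in clip x:",lat(p-s["position"],.357))
E
```

```text
[ 503.03220602 -278.79460063  118.        ] 0.32903998327931894 [array([ 491.1, -257.1,  118. ]), array([ 498.3, -254.4,  118. ]), array([ 515.7, -299.9,  118. ]), array([ 507. , -303.8,  118. ])]
centre off in clip x: 1.8776500248032224
```

```bash
python3 - <<'E'
from h import *
yaw=.347
xy,f0=grip_bar([503.0,-279.2],yaw)
z=draw(xy,f0)
print(arm.sense()["time_s"]);np.savez("r.npz",xy=xy,f0=f0,z=z)
E
```

```text
Traceback (most recent call last):
  File "h.py", line 33, in grip_bar
    print("w",w,arm.sense()["grip_width"].round(1),"lat",l.round(2),xy.round(2))
                ^^^^^^^^^^^^^^^^^^^^^^^^^^^^^^^
AttributeError: 'float' object has no attribute 'round'
```

```bash
sed -i 's/arm.sense()\["grip_width"\].round([12])/round(arm.sense()["grip_width"],2)/' h.py; python3 - <<'E'
from h import *
print(arm.sense()["time_s"],arm.sense()["position"],arm.sense()["wrist_force"])
yaw=.347
xy,f0=grip_bar(arm.sense()["position"][:2],yaw)
z=draw(xy,f0)
print(arm.sense()["time_s"]);np.savez("r.npz",xy=xy,f0=f0,z=z)
E
```

```text
3.4583 [ 503.04304736 -279.27866614   94.168195  ] [-0.22213492  0.03290365  0.26463168]
w 15 15.27 lat 0.46 [ 503.04 -279.28]
w 12.5 12.66 lat 0.27 [ 503.04 -279.28]
w 11.2 11.47 lat 0.44 [ 503.04 -279.28]
grip [-0.49  0.    2.07] lat -0.46 8.53
0.5 0.16 [-0.5  -0.61 -1.57]
1.0 0.45 [ 0.79 -1.17 -5.65]
1.5 1.28 [ 0.19 -0.64 -5.7 ]
2.0 1.92 [ 0.08  0.07 -5.38]
2.5 2.46 [-0.26  0.28 -5.65]
3.0 2.97 [-0.88 -0.38 -5.2 ]
3.5 3.47 [-1.28 -0.18 -5.29]
7.0583
```

R slid at about 5.3 N, so it is sound. I'll push it home, release it and hover over M.

```bash
python3 - <<'E'
from h import *
d=np.load("r.npz");xy,f0,z=d["xy"],d["f0"],float(d["z"])
z=push(xy,f0,z,92,step=.5,lim=10.5)
arm.dwell(.1);arm.move_linear([*xy,z+.4],vel=20);print(fz(4)-f0,arm.sense()["position"])
arm.command_gripper(30);print(fz(3)-f0)
arm.move_linear([*xy,165],vel=250)
yaw=-.105;o=[np.pi,0,yaw+np.pi/2]
arm.movep([565,17,175],o);arm.dwell(.15)
c=arm.camera("wrist");cv2.imwrite("pics/w2.png",c["frame"]);np.savez("w2.npz",**{k:c[k] for k in("K","rvec","tvec")})
s=arm.sense();print(s["time_s"],s["position"],s["joints"].round(2))
E
```

```text
push end z 92.0 [-4.65  0.12 11.46]
[-4.77581701  0.66773014  9.52802764] [ 503.56119654 -280.29498731   94.0665834 ]
[ 0.59301821  0.02140833 -0.49387253]
12.775 [565.00119774  15.03453815 174.77905002] [ 0.1   0.56 -0.25  1.74  0.17  0.87 -0.34]
```

View pics/w2.png

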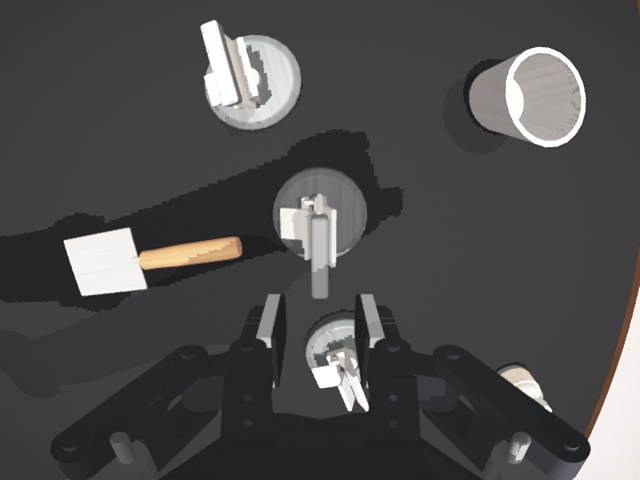

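The bar top is at about (313,216), (326,216), (327,297) and (312,297), centred and in line. I'll grip it and draw.

```bash
python3 - <<'E'
from h import *
c=dict(np.load("w2.npz"));p,y,P=wristbar(c,[(313,216),(326,216),(327,297),(312,297)])
print(p,y,[q.round(1) for q in P]); yaw=-.105
s=arm.sense();print(s["position"])
# along the bar: keep estimate; across: image
xy,f0=grip_bar(p[:2],yaw)
z=draw(xy,f0)
print(arm.sense()["time_s"]);np.savez("r.npz",xy=xy,f0=f0,z=z)
E
```

```text
[565.97801755  17.70731729 118.        ] -0.12661731316492134 [array([565.1,  42.7, 118. ]), array([572.2,  42. , 118. ]), array([567.7,  -7.4, 118. ]), array([558.8,  -6.5, 118. ])]
[565.00119774  15.03453815 174.77905002]
w 15 15.12 lat 0.4 [565.98  17.71]
w 12.5 12.71 lat -0.35 [566.38  17.66]
w 11.2 11.33 lat -0.64 [566.38  17.66]
grip [-1.76  0.33  2.93] lat -1.79 9.32
grip [-1.35 -0.02  2.82] lat -1.34 9.09
0.5 0.17 [ 0.99 -0.15 -2.26]
1.0 0.71 [ 2.29  0.13 -4.34]
1.5 1.49 [ 1.74 -0.41 -4.75]
2.0 2.11 [ 1.8  -0.22 -4.54]
2.5 2.64 [ 1.89 -0.5  -3.55]
3.0 3.11 [ 1.81  0.03 -3.35]
3.5 3.55 [ 2.67 -0.34 -4.31]
17.925
```

The sideways load of about 2 N blurs this reading, so I'll recentre and draw a little more.

```bash
python3 - <<'E'
from h import *
d=np.load("r.npz");xy,f0,z=d["xy"],d["f0"],float(d["z"])
for _ in range(2):
    l=lat(fz(4)-f0,-.105);xy=xy+np.array([np.cos(.105),-np.sin(.105)])*l/2.5*.8
    arm.move_linear([*xy,z],vel=20)
print(xy)
z=draw(xy,f0,zt=z,up=2.5)
print(arm.sense()["time_s"]);np.savez("r.npz",xy=xy,f0=f0,z=z)
E
```

```text
[566.1996063   17.68396459]
0.5 0.16 [ 0.05 -0.31 -3.33]
1.0 0.51 [-0.66  0.37 -6.06]
1.5 1.28 [-0.29  0.28 -6.76]
2.0 1.98 [-1.25 -0.18 -6.42]
2.5 2.55 [-1.06  0.15 -6.15]
20.0583
```

M drew at about 6 N while centred, so it is sound. I'll push it home and go to L.

```bash
python3 - <<'E'
from h import *
d=np.load("r.npz");xy,f0,z=d["xy"],d["f0"],float(d["z"])
arm.move_linear([*xy,95.5],vel=20)
z=push(xy,f0,95.5,91.5,step=.5,lim=10.5)
arm.dwell(.1);print(arm.sense()["position"]);arm.move_linear([*xy,z+.8],vel=20);print(fz(3)-f0)
arm.command_gripper(30);print(fz(3)-f0)
arm.move_linear([*xy,165],vel=250)
yaw=.147;o=[np.pi,0,yaw+np.pi/2]
print(arm.solve_ik([523.3,136,175],o))
arm.movep([523.3,136,175],o);arm.dwell(.2)
c=arm.camera("wrist");cv2.imwrite("pics/w3.png",c["frame"]);np.savez("w3.npz",**{k:c[k] for k in("K","rvec","tvec")})
s=arm.sense();print(s["time_s"],s["position"],s["joints"].round(2))
E
```

```text
push end z 93.0 [-6.14  0.55 10.58]
[566.28355051  18.03123391  95.62782412]
[-4.99711437  0.4123661   7.95937424]
[0.62641204 0.2111741  0.1385956 ]
[-0.0788692   0.52878749 -0.32534576  1.80707991  0.21811794  0.84081144
 -0.36203097]
23.8917 [523.62497153 134.40888981 174.44123658] [-0.08  0.53 -0.32  1.81  0.22  0.84 -0.36]
```

View pics/w3.png

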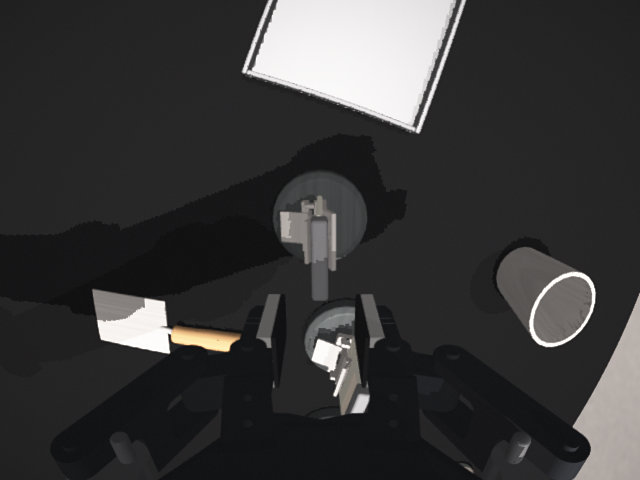

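M may have stopped about 1.5 mm short (TCP at 95.6, was 94.2), so I'll press it down from above later. L's bar is at (313,217), (326,217), (328,299) and (312,299), so I'll grip and draw it now.

```bash
python3 - <<'E'
from h import *
c=dict(np.load("w3.npz"));yaw=.147
p,y,P=wristbar(c,[(313,217),(326,217),(328,299),(312,299)]);print(p,y)
xy,f0=grip_bar(p[:2],yaw)
z=draw(xy,f0,up=3)
print(arm.sense()["time_s"]);np.savez("r.npz",xy=xy,f0=f0,z=z)
E
```

```text
[523.82222081 136.37210737 118.        ] 0.12589581102266237
w 15 15.05 lat 0.45 [523.82 136.37]
w 12.5 12.51 lat 0.13 [523.82 136.37]
w 11.2 11.4 lat -0.14 [523.82 136.37]
grip [-1.73 -0.07  2.45] lat -1.73 9.18
grip [-1.08 -0.09  2.3 ] lat -1.08 9.03
0.5 0.43 [ 0.59  0.16 -0.56]
1.0 1.04 [ 0.99  0.61 -0.55]
1.5 1.62 [ 1.57  0.05 -0.25]
2.0 2.08 [ 1.43  0.32 -0.24]
2.5 2.52 [ 1.18  0.12 -0.35]
3.0 3.02 [ 1.42  1.17 -0.14]
28.425
```

L slides at about 0.4 N, so it is the tired one. I'll draw its tag out and carry it to hover over the spare.

```bash
python3 - <<'E'
from h import *
d=np.load("r.npz");xy,f0=d["xy"],d["f0"]
arm.move_linear([*xy,142],vel=80);print(fz(2)-f0)
arm.move_linear([*xy,192],vel=200)
yaw=.238;o=[np.pi,0,yaw+np.pi/2]
arm.movep([578.5,-120.7,192],o)
arm.move_linear([578.5,-120.7,165],vel=150);arm.dwell(.15)
c=arm.camera("wrist");np.savez("w4.npz",**{k:c[k] for k in("K","rvec","tvec")})
cv2.imwrite("pics/w4.png",cv2.resize(c["frame"][170:320,220:420],None,fx=4,fy=4,interpolation=cv2.INTER_CUBIC))
s=arm.sense();print(s["time_s"],s["position"],s["joints"].round(2),fz(4)-f0)
E
```

```text
[-0.73079717 -0.06191746 -0.41263539]
31.125 [ 579.22641035 -120.18648428  166.02180883] [ 0.37  0.61 -0.33  1.68  0.24  0.89  0.18] [0.12230942 0.6674211  0.4021245 ]
```

View pics/w4.png

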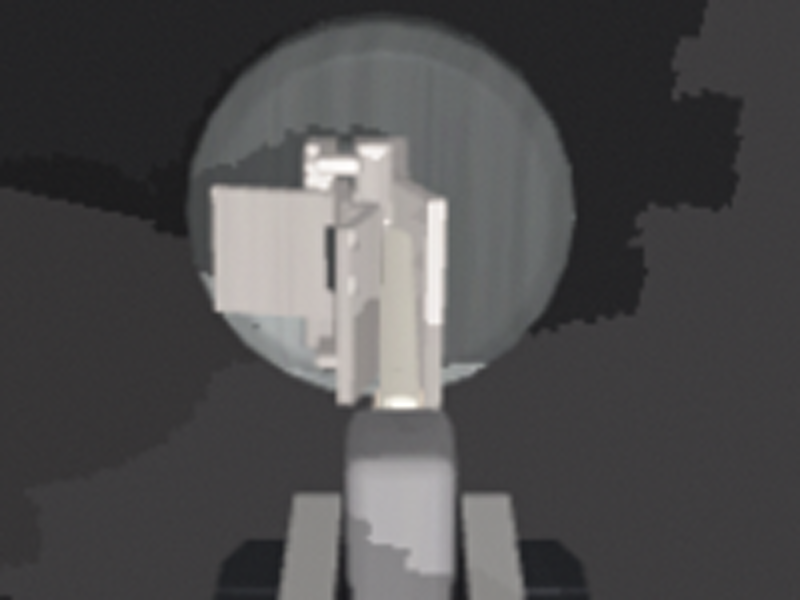

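The crop shows the spare's lips at crop x≈345 (front) and x≈437 (back), with the foot circle at x 190–575, y 15–395. The held blade is at x≈400 and parallel to the mouth. I'll calibrate foot centres against the three known tags to place the spare's centre.

```bash
python3 - <<'E'
from h import *
D=[("w1",(321.5,218.5),(503.04,-279.28),.347),("w2",(320,214),(566.2,17.7),-.105),("w3",(320.5,217),(523.5,136.3),.147)]
off=[]
for n,uv,xy,y in D:
    p=ray_z(dict(np.load(n+".npz")),uv,15,True)[:2];d=np.array(xy)-p;R=np.array([[np.cos(y),np.sin(y)],[-np.sin(y),np.cos(y)]]);off.append(R@d);print(n,p.round(1),(R@d).round(2))
c=dict(np.load("w4.npz"));y=.238
p=ray_z(c,(315.6,221.3),15,True)[:2];R=np.array([[np.cos(y),np.sin(y)],[-np.sin(y),np.cos(y)]])
print("spare foot",p.round(2),"corr",(p+R.T@np.mean(off,0)).round(2))
m=ray_z(c,(220+391/4,170+300/4),82,True)[:2];print("mouth",m.round(2))
# ends of lips: front strip 225..402, back strip 198..407 (partly hidden)
for q in((345,225),(345,402),(437,198),(437,407)): print(ray_z(c,(220+q[0]/4,170+q[1]/4),82,True)[:2].round(1))
s=arm.sense();print(s["position"])
E
```

```text
w1 [ 503.1 -279.9] [0.1  0.58]
w2 [566.1  18.4] [ 0.12 -0.64]
w3 [524.3 135.4] [-0.64  0.96]
spare foot [ 576.66 -120.86] corr [ 576.46 -120.6 ]
mouth [ 578.22 -118.4 ]
[ 568.2 -108. ]
[ 575.  -137.4]
[ 581.3 -100.3]
[ 590.  -134.7]
[ 579.06124318 -120.45918776  165.89876294]
```

```bash
cat >> h.py <<'E'
def insert(xy,yaw,z,zend,lim=11,step=1.):
    xy=np.array(xy,float);f0=fz(4);ex=np.array([np.cos(yaw),np.sin(yaw)]);last=[]
    while z>zend:
        z-=step;arm.move_linear([*xy,z],vel=30);f=fz(2)-f0;l=lat(f,yaw)
        last.append((round(z,1),round(arm.sense()["position"][2],1),f[2].round(1),l.round(1)))
        if f[2]>lim: break
        if abs(l)>2: xy=xy+ex*np.clip(.35*l/2.5,-.5,.5)
    print(last);return xy,z,f0
E
python3 - <<'E'
from h import *
xy=np.array([576.5,-120.6]);yaw=.238
arm.move_linear([*xy,150],vel=120);arm.move_linear([*xy,131],vel=80);arm.dwell(.2);print(arm.sense()["position"])
xy,z,f0=insert(xy,yaw,131,93,lim=11,step=1.5)
print(xy,z,arm.sense()["position"],arm.sense()["grip_width"],arm.sense()["time_s"]);np.savez("r.npz",xy=xy,f0=f0,z=z)
E
```

```text
[ 576.88061799 -120.59589999  131.51943446]
[(129.5, np.float64(129.5), np.float64(-0.4), np.float64(0.3)), (128.0, np.float64(127.9), np.float64(-0.8), np.float64(-0.0)), (126.5, np.float64(126.4), np.float64(-0.4), np.float64(0.5)), (125.0, np.float64(125.0), np.float64(0.1), np.float64(0.2)), (123.5, np.float64(123.5), np.float64(0.0), np.float64(1.1)), (122.0, np.float64(122.3), np.float64(2.0), np.float64(0.9)), (120.5, np.float64(121.6), np.float64(7.0), np.float64(0.1)), (119.0, np.float64(120.8), np.float64(9.9), np.float64(-1.1)), (117.5, np.float64(119.9), np.float64(13.3), np.float64(-1.6))]
[ 576.5 -120.6] 117.5 [ 576.92265874 -120.92743453  119.86038273] 9.034433515503471 34.6667
```

The blade has reached the jaw with its lower edge at about 67 mm, and the lateral force is small. I'll continue a little more slowly with a slightly higher limit.

```bash
python3 - <<'E'
from h import *
d=np.load("r.npz");xy,f0,z=d["xy"],d["f0"],float(d["z"]);yaw=.238
print(fz(4)-f0,arm.sense()["position"])
ex=np.array([np.cos(yaw),np.sin(yaw)]);L=[]
while z>91:
    z-=1;arm.move_linear([*xy,z],vel=25);f=fz(2)-f0;l=lat(f,yaw);p=arm.sense()["position"][2]
    L.append((z,round(p,1),f[2].round(1),l.round(1)))
    if f[2]>(16 if p>115 else 12.5): break
    if abs(l)>2: xy=xy+ex*np.clip(.3*l/2.5,-.4,.4)
print([tuple(map(float,a)) for a in L]);print(xy,arm.sense()["position"],arm.sense()["time_s"]);np.savez("r.npz",xy=xy,f0=f0,z=z)
E
```

```text
[-2.38174506  0.50489014 13.15004176] [ 576.93516464 -120.89798536  119.85600646]
[(116.5, 119.7, 17.2, -2.8)]
[ 576.5 -120.6] [ 577.12366674 -120.92187422  119.66117404] 35.0167
```

It is blocked at the jaw. I'll ease off and search sideways under light load for where it gives.

```bash
python3 - <<'E'
from h import *
d=np.load("r.npz");xy,f0=d["xy"],d["f0"];yaw=.238;ex=np.array([np.cos(yaw),np.sin(yaw)])
arm.move_linear([*xy,120.5],vel=40)
for dx in(0,-.8,-1.6,-2.4,.8,1.6):
    if dx==.8: arm.move_linear([*xy,123],vel=60)
    arm.move_linear([*(xy+ex*dx),120],vel=30);f=fz(4)-f0;p=arm.sense()["position"]
    print(dx,lat(p[:2]-xy,yaw).round(2),p[2].round(2),f[2].round(2),lat(f,yaw).round(2))
print(arm.sense()["time_s"])
E
```

```text
0 0.86 121.76 10.88 -1.54
-0.8 0.51 121.76 10.41 -0.15
-1.6 0.23 121.79 9.69 0.21
-2.4 -0.02 121.78 8.89 0.96
0.8 0.37 120.5 6.99 -1.2
1.6 0.6 120.47 8.03 -1.58
37.4167
```

```bash
python3 - <<'E'
from h import *
d=np.load("r.npz");xy,f0=d["xy"],d["f0"];yaw=.238;ex=np.array([np.cos(yaw),np.sin(yaw)]);ey=np.array([-ex[1],ex[0]])
xy=xy-ex*.6;arm.move_linear([*xy,124],vel=60);arm.dwell(.1);p=arm.sense();print("free",p["position"].round(2),p["eef_rot"].round(4),(fz(3)-f0).round(2))
z=121.5;arm.move_linear([*xy,z],vel=40);L=[]
while z>91:
    z-=.8;arm.move_linear([*xy,z],vel=25);f=fz(2)-f0;l=lat(f,yaw);s=arm.sense();p=s["position"]
    L.append((round(z,1),p[2].round(1),f[2].round(1),l.round(1),(ey@f[:2]).round(1)))
    if f[2]>(19 if p[2]>112 else 12.5): break
    if abs(l)>.8: xy=xy+ex*np.clip(.4*l/2.5,-.5,.5)
for a in L: print(*a)
print(xy,p,s["eef_rot"].round(4),s["ft_torque"],arm.sense()["time_s"]);np.savez("r.npz",xy=xy,f0=f0,z=z)
c=arm.camera("wrist");np.savez("w5.npz",**{k:c[k] for k in("K","rvec","tvec")})
cv2.imwrite("pics/w5.png",cv2.resize(c["frame"][170:320,220:420],None,fx=4,fy=4,interpolation=cv2.INTER_CUBIC))
E
```

```text
free [ 576.33 -120.62  123.97] [3.1407 0.     1.809 ] [2.14 0.79 1.44]
120.7 121.5 6.3 1.2 0.2
119.9 121.2 8.9 1.0 1.0
119.1 120.7 10.8 0.4 0.9
118.3 120.2 12.5 -0.2 0.5
117.5 119.8 14.2 -1.6 1.0
116.7 119.7 17.1 -1.4 1.0
115.9 116.7 4.6 1.1 0.0
115.1 115.1 5.0 1.0 0.3
114.3 114.1 4.6 0.6 -0.3
113.5 113.4 4.4 0.6 0.3
112.7 112.6 3.9 0.3 0.4
111.9 111.8 5.3 0.5 0.4
111.1 111.1 4.9 -0.4 1.1
110.3 110.3 4.8 0.2 1.0
109.5 109.5 4.8 0.2 0.8
108.7 108.7 4.4 -0.1 0.5
107.9 107.9 4.6 -0.5 1.0
107.1 107.1 5.1 -0.5 1.0
106.3 106.3 4.6 -0.5 1.1
105.5 105.4 4.8 -0.2 1.1
104.7 104.7 5.3 -0.6 0.1
103.9 103.9 5.4 -0.6 1.1
103.1 103.1 5.2 -0.2 1.0
102.3 102.3 4.5 -0.6 0.8
101.5 101.5 4.8 -0.6 1.2
100.7 100.7 5.2 -0.4 0.6
99.9 99.9 6.1 -0.4 0.8
99.1 99.1 4.6 -1.2 0.9
98.3 98.2 4.9 0.1 -0.0
97.5 97.5 5.7 -0.9 1.1
96.7 96.7 4.6 -0.2 0.1
95.9 95.9 4.8 -0.4 1.2
95.1 95.1 5.1 0.2 1.3
94.3 94.3 5.3 0.4 0.1
93.5 94.0 7.2 -1.2 1.0
92.7 94.0 11.5 -1.9 1.3
91.9 94.0 15.4 -2.6 0.9
[ 575.31220463 -120.88815674] [ 575.99991823 -120.82414645   93.99718876] [3.1399e+00 1.1000e-03 1.8087e+00] [ 0.09602242  0.66969112 -0.12003697] 48.55
```

The spare's tag met the floor sharply at TCP z=94.0, so it is home. I'll release it, then press M home from above with closed fingers, since it was 1.5 mm short.

```bash
python3 - <<'E'
from h import *
d=np.load("r.npz");xy=d["xy"]
arm.move_linear([*xy,93.3],vel=40);arm.command_gripper(26)
arm.move_linear([*xy,150],vel=300)
m=[566.2,17.7];o=[np.pi,0,-.105+np.pi/2]
arm.command_gripper(0,40);arm.movep([*m,140],o);arm.move_linear([*m,123],vel=80);f0=fz(2)
z=121.5
while z>114:
    z-=.8;arm.move_linear([*m,z],vel=30);f=fz(2)-f0;p=arm.sense()["position"][2];print(round(z,1),round(p,2),f.round(1))
    if f[2]>13 : break
arm.move_linear([*m,160],vel=250)
print(arm.sense()["time_s"])
for k in(0,np.pi,-np.pi):
    q=arm.solve_ik([530.8,137.4,110],[np.pi,0,.147+k]);print(k,None if q is None else (q-arm.sense()["joints"]).round(2))
E
```

```text
120.7 120.9 [-0.   0.1  0. ]
119.9 119.93 [ 0.9  0.5 -0.5]
119.1 119.64 [-0.   0.6  3.2]
118.3 119.11 [0.4 0.  5.3]
117.5 118.44 [-0.7 -0.1  5.5]
116.7 118.15 [-0.6  0.   7.6]
115.9 118.06 [-2.  -0.3 12.6]
115.1 117.99 [-2.  -0.6 15.7]
53.475
0 [-0.46  0.04  0.37  0.11 -0.3  -0.16 -1.26]
3.141592653589793 [ 0.06  0.13 -0.46  0.09  0.43 -0.02  1.19]
-3.141592653589793 [ 0.06  0.13 -0.46  0.09  0.43 -0.02  1.19]
```

M is now home: the bar top stopped at 118.0 and the force rose sharply. Next I'll carry the tired stand to the tray.

```bash
python3 - <<'E'
from h import *
g=np.array([530.9,137.4]);o=[np.pi,0,.147]
arm.command_gripper(64,110);arm.movep([*g,125],o);arm.move_linear([*g,37],vel=100);f0=fz(3)
s=arm.sense();print(s["position"].round(1),s["time_s"])
arm.command_gripper(30,110);s=arm.sense();print("w",s["grip_width"],(fz(3)-f0).round(1))
arm.move_linear([*g,47],vel=60);print((fz(3)-f0).round(1),arm.sense()["grip_width"],arm.sense()["position"].round(1),arm.sense()["time_s"])
np.savez("r.npz",f0=f0)
E
```

```text
[531.5 137.5  37.7] 56.3417
w 37.37084961341658 [-1.2 -0.6  4.8]
[-0.4  0.  -9.1] 37.39681506390467 [530.1 137.5  46.4] 57.125
```

```bash
python3 - <<'E'
from h import *
f0=np.load("r.npz")["f0"];g=np.array([530.9,137.4]);t=np.array([536.4,305.1])
arm.move_linear([*g,82],vel=120);arm.move_linear([*t,82],vel=130);arm.move_linear([*t,47],vel=60);arm.dwell(.1)
z=46
while z>36:
    f=fz(2)-f0
    if f[2]>-3: break
    z-=1;arm.move_linear([*t,z],vel=30)
s=arm.sense();print(z,s["position"].round(1),f.round(1),s["time_s"])
arm.command_gripper(62);arm.move_linear([*t,150],vel=200)
c=arm.camera("top");cv2.imwrite("pics/end.png",cv2.resize(c["frame"][130:330,130:490],None,fx=2.2,fy=2.2,interpolation=cv2.INTER_CUBIC))
print(arm.sense()["time_s"])
E
```

```text
41 [536.6 305.2  42.2] [-2.8 -1.4  2.8] 61.2917
62.3917
```

View pics/end.png

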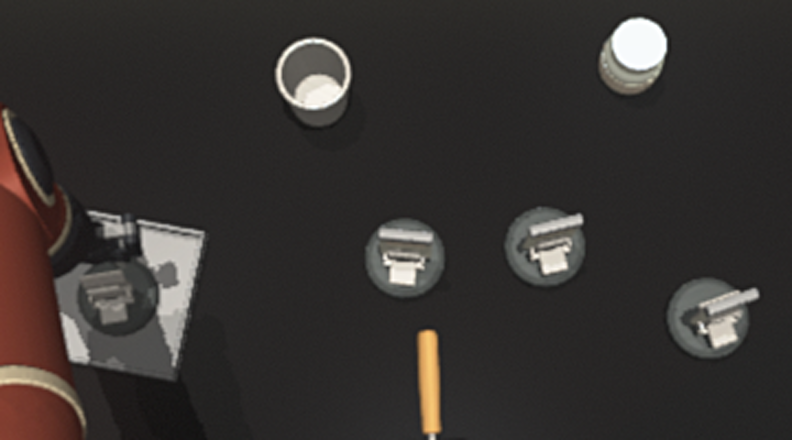

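The final crop shows the tired stand upright inside the tray at (117,295). Tags stand upright in the stands at (404,257), (545,247) and (708,318), and the cup, jar and spatula are where they were. I'm handing in.

```bash
python3 -c "
from plant import arm
print(arm.finish_job())"
```

```text
the job is handed in; nothing more can be done
None
```

I handed the job in at about 62 s: the tired clip (the left-hand stand, beside the tray) stands upright in the tray, its tag is fully home in the spare, and the other two tags are home in their stands; pushing the spare's tag in peaked at about 17 N at the jaw, above the stated 4 to 9 N.

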